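# Stand the fallen glue bottles back up in their lane

### The job

Two glue bottles have tipped over on the craft table: one lies in the wooden lane tray, the other on the table in front of it. Stand both upright in the tray, nozzles up, in the empty stretch between the items still standing there. Set them down rather than dropping them, and leave everything else standing and lying where it is.

Things in the scene. Friction and masses are not known exactly. Their poses are not given: they have to be found in the camera images.
- lane: Fixed shallow plywood tray, long along its y. Origin: centre of its underside, on the table. Inside 80 mm wide (x +-40) and 460 long (y +-230); floor top 5 mm, rail tops 12 mm above the table; rails 7 mm thick. Standing items: two at the -y end (y about -200 and -148 mm), one at the +y end (about +200); the empty stretch between, y about -122 to +175 mm, is for the fallen bottles.
- bottle_a: White plastic glue bottle of square section: body 46 x 46 mm, 88 mm tall, then a tapering shoulder, neck and grey pointed nozzle, 130 mm in all, 0.18 kg. Origin at the centre of its underside; +z runs to the nozzle, x and y square to its flat sides. At the start it lies on a flat side on the lane floor, along the lane, nozzle roughly towards the lane's +y.
- bottle_b: White plastic glue bottle of square section: body 46 x 46 mm, 88 mm tall, then a tapering shoulder, neck and grey pointed nozzle, 130 mm in all, 0.18 kg. Origin at the centre of its underside; +z runs to the nozzle, x and y square to its flat sides. At the start it lies on a flat side on the table, between the robot and the lane, nozzle roughly towards the robot's right (-y).
- stand_bottle: Same shape of glue bottle (46 x 46 x 130 mm), standing in the lane. Origin at the centre of its underside, z up.
- stand_tin: Round aluminium can, 46 mm diameter, 118 mm tall with its cap, standing in the lane. Origin at the centre of its underside, z up.
- stand_box: Cardboard box 45 x 45 x 105 mm, standing in the lane. Origin at the centre of its underside, z up. The three standing things swap places between runs.
- wreath: Brown wreath ring lying flat on the table at the right, 202 mm across, 47 mm high, loose. Origin at its centre on the table. Bystander.
- tape: Roll of clear tape lying flat, 90 mm diameter, 24 mm high, loose. Origin at the centre of its underside. Bystander.
- phone: Black phone lying flat, 150 x 72 x 9 mm, long along its x. Origin at the centre of its underside. Bystander.
- scissors: Scissors with green handles lying flat, about 200 x 80 x 12 mm, blades to their +x. Origin near the pivot, at table level. Bystander.
- carton: Drink carton standing on the table at the left, 65 x 45 x 100 mm. Origin at the centre of its underside. Bystander.
Not all that is in view belongs to the job. Leave any green look-alike of the bottle_a alone. Leave any yellow look-alike of the bottle_b alone.

How it is judged (in metres and radians):
At the end, for the whole second after the job is handed in: Both fallen bottles stand still, upright within 0.1 rad, on the lane floor: underside 2-9 mm above the table, lane x within 22 mm of the centre line, lane y -130 to 185 mm. Standing items upright within 0.1 rad and within 20 mm of their starts, the five bystanders within 30 mm (angle between each of bottle_a, bottle_b, stand_bottle, stand_tin, stand_box's own z axis and vertical below 0.1 rad and z of bottle_a in the frame of lane between 0.002 and 0.009 m and x of bottle_a in the frame of lane between -0.022 and 0.022 m and y of bottle_a in the frame of lane between -0.13 and 0.185 m and linear speed of each of bottle_a, bottle_b below 0.02 m/s and angular speed of each of bottle_a, bottle_b below 0.2 rad/s and z of bottle_b in the frame of lane between 0.002 and 0.009 m and x of bottle_b in the frame of lane between -0.022 and 0.022 m and y of bottle_b in the frame of lane between -0.13 and 0.185 m and distance of each of stand_bottle, stand_tin, stand_box from where it was at the start of the episode below 0.02 m and distance of each of wreath, tape, phone, scissors, carton from where it was at the start of the episode below 0.03 m); the robot touches nothing.
It fails at once if a thing that stood in the lane (stand_bottle) is tipped over (angle between stand_bottle's own z axis and vertical above 0.5 rad).
It fails at once if a thing that stood in the lane (stand_tin) is tipped over (angle between stand_tin's own z axis and vertical above 0.5 rad).
It fails at once if a thing that stood in the lane (stand_box) is tipped over (angle between stand_box's own z axis and vertical above 0.5 rad).
It fails at once if bottle_a is dropped or thrown (faster than 0.6 m/s while no finger touches it, a fall of about 20 mm) (linear speed of bottle_a above 0.6 m/s and contact force between the fingers and bottle_a below 0.05 N).
It fails at once if bottle_b is dropped or thrown (faster than 0.6 m/s while no finger touches it, a fall of about 20 mm) (linear speed of bottle_b above 0.6 m/s and contact force between the fingers and bottle_b below 0.05 N).
It also fails if it takes over 67 s, if anything falls off the work surface, if the arm or the gripper's body presses on something with over 40 N, if the wrist force passes 120 N, or if a joint passes its speed limit or range.

### The arm

A 6-joint arm with a two-finger parallel gripper is mounted at the origin on the work surface. World frame = base frame: x ahead of the robot, y to its left, z up, the work surface at z = 0. Lengths are in m, angles in degrees, forces in N, time in s.
With the tool pointing down it reaches from about 0.375 to 0.9 m from the base axis. Payload 3.1 kg.
Tool frame: the origin (TCP) lies between the finger pads; the fingertips stand 11 mm ahead of it and the grasp point (between the pads) lies 8 mm behind it; z points along the fingers, y is the line along which they close (so a half turn about z gives the same grasp; the last joint's range is limited). The gripper opens to 87 mm and grips with 3 to 60 N. Pads are 19 mm wide; open, the fingers measure 117 mm over their backs; the gripper's body (75 mm by 190 mm) begins 51 mm behind the grasp point.
Start: joints at [60.705, 30.224, 82.088, -0, 67.689, -10.227], TCP at [0.204, 0.591, 0.211] pointing down, gripper open.
Joint ranges: [-176.69, 176.69], [-43.24, 126.21], [12.49, 139.97], [-82, 262], [0, 151.66], [-163.58, 163.58]. Speed limits (degrees/s): [159.86, 159.86, 180, 180, 180, 180].

### API

Orientations are given as a 3x3 rotation matrix whose columns are the frame's x, y, z axes.
In Python, from rig import bot, viewer, workorder, models gives the robot as it stands.
- The arm moves only by the shell command python3 -m jog 'ROWS'. ROWS is JSON, a list of rows, each a list of 7 numbers: the opening, from 0 (shut) to 1 (fully open), then the shift along the tool's x, y, z in m, then the turn, a rotation vector about the tool's x, y, z in degrees. In form: [[claw, x, y, z, ax, ay, az], ...]. A call has 1 to 20 rows; each row is the pose to reach, as a shift and turn from the pose commanded when the call began, along the tool's axes at that moment; what a row does not reach only later rows make up. A row lasts 1/8 s, in which the tool goes at most 62.5 mm and 10.7 degrees, less where a joint would pass 70% of its speed; a pose out of reach is approached as far as the arm can. A call with a gripper value outside its range is refused whole. The fingers move at their own pace and stop on an object; the grip force is fixed at half the most. Time passes only in rows, so rows that repeat a pose let the fingers close. It gives the time, the measured TCP pose, the force, the opening and the grip force at its end, in the units of the state.
- bot.read_state(): the state, without advancing time (a new reading comes with each control period).
- viewer.capture(name): name is "scene" or "top" or "wrist"; returns (picture, depth): 480x640x3 uint8, blue, green, red; 480x640 float32, m along the optical axis (not along the pixel's ray), 0 where there is no reading.
- viewer.camera_info(name): a dict with "fx", "fy", "cx", "cy" (pixels), "world_to_cam" (4x4, takes a point from world to camera coordinates). Camera axes: x right, y down, z forward; pixel columns grow to the right and rows downward; lengths in m; the calibration is good to about 2 mm. The wrist camera is an equidistant fisheye: a pixel r from the principal point sees the ray r / f radians off the axis. A picture is of the moment at which its call begins: read the wrist's pose just before it. camera_info takes no time and is no camera call; for the wrist camera it gives the pose at the moment of the call.
- workorder.hand_in(): hands the job in; it is judged then, once.
Trained networks look in the newest picture that a camera, given by its name, has taken for a name from the list of things; names that differ only in an ending like _2 or _b are one class to them, and where a whole thing is asked for, a point or a joint stands for the part that bears it (a point fixed in the world has none). Each returns a list of dicts, best first, with "p" (0 to 1); they miss things now and then, are a little off and sometimes report something else, mostly with a low value. They report only what shows in the picture. A call takes as long as a camera call. They do not tell look-alikes from the thing itself.
- models.outline_of(camera, thing): "mask" (480x640 bool, what is visible of it).
- models.tip_of(camera, thing): "xyz" ([x, y, z] in m, in world coordinates, good to about 4 mm: a listed point, or the origin of a listed thing).
The state is a dict: "time_s": time; "joint_positions": joint angles; "qvel": joint speeds; "tau": joint torques, N m; "position": TCP position; "tcp_rot": TCP orientation; "force": force on the tool from outside, world axes, zero at the start; "moment": the same for the moment, N m; "opening": opening from 0.0 (shut) to 1.0 (fully open); "grasp_force": force on a finger pad.
Only numpy, scipy, OpenCV 4.12 (cv2) and the standard library are available. Lean on these libraries where they do the work, as an engineer would, in place of code of your own. Each camera call takes 0.05 s, during which the arm holds its last target. There are 200 camera calls.

## Working session

There is one attempt and no reset: what is moved stays moved. The work goes in short steps, Python scripts to look and compute and a shell command to move; the robot and the scene stay as the last step left them, time stands still between calls to the robot, and variables do not carry over. Pictures are saved under pics/ and viewed, at most 10 in all, crops included, and the job is handed in when it is done.

```bash
mkdir -p pics; ls
cat > h.py <<'E'
import numpy as np, cv2
from rig import bot, viewer, workorder, models
def pts(cam,depth,mask):
    i=viewer.camera_info(cam); T=np.linalg.inv(np.array(i["world_to_cam"]))
    v,u=np.nonzero(mask&(depth>0)); d=depth[v,u]
    P=np.c_[(u-i["cx"])/i["fx"]*d,(v-i["cy"])/i["fy"]*d,d]
    return P@T[:3,:3].T+T[:3,3]
def proj(cam,p):
    i=viewer.camera_info(cam); T=np.array(i["world_to_cam"]); q=T[:3,:3]@np.array(p)+T[:3,3]
    return np.array([i["fx"]*q[0]/q[2]+i["cx"],i["fy"]*q[1]/q[2]+i["cy"]]).round(0)
E
python3 - <<'E'
from h import *
np.set_printoptions(precision=3,suppress=True)
for c in ("scene","top"):
    im,d=viewer.capture(c); cv2.imwrite(f"pics/{c}.png",im); np.savez(f"{c}.npz",im=im,d=d)
    for t in ("bottle_a","lane","stand_bottle","stand_tin","stand_box"):
        for r in models.tip_of(c,t)[:5]: print(c,t,round(r["p"],2),np.array(r["xyz"]),proj(c,r["xyz"]))
s=bot.read_state(); print(s["time_s"],np.array(s["tcp_rot"]),s["opening"])
E
```

```text
pics
scene bottle_a 0.84 [ 0.627 -0.017  0.027] [358. 294.]
scene bottle_a 0.83 [ 0.447 -0.007  0.019] [309. 258.]
scene bottle_a 0.7 [ 0.634 -0.275  0.021] [286. 366.]
scene bottle_a 0.6 [0.418 0.072 0.023] [320. 237.]
scene lane 0.75 [ 0.623  0.022 -0.001] [366. 292.]
scene stand_bottle 0.55 [ 0.643 -0.124  0.005] [334. 330.]
scene stand_tin 0.78 [ 0.644 -0.177  0.006] [320. 344.]
scene stand_box 0.73 [0.608 0.223 0.005] [405. 246.]
scene stand_box 0.59 [0.591 0.433 0.003] [439. 209.]
scene stand_box 0.49 [ 0.444 -0.009  0.016] [307. 259.]
top bottle_a 0.96 [ 0.445 -0.01   0.023] [321. 251.]
top bottle_a 0.94 [ 0.624 -0.017  0.029] [324. 177.]
top bottle_a 0.92 [ 0.635 -0.273  0.025] [428. 173.]
top bottle_a 0.83 [0.421 0.078 0.021] [285. 262.]
top lane 0.84 [ 0.626  0.023 -0.003] [307. 179.]
top stand_bottle 0.97 [ 0.644 -0.123  0.008] [366. 171.]
top stand_tin 0.93 [ 0.64  -0.169  0.002] [384. 173.]
top stand_box 0.69 [0.612 0.22  0.006] [227. 184.]
0.6 [[-0.945  0.327  0.   ]
 [ 0.327  0.945  0.   ]
 [-0.     0.    -1.   ]] 1.0015206257915659
```

View pics/scene.png

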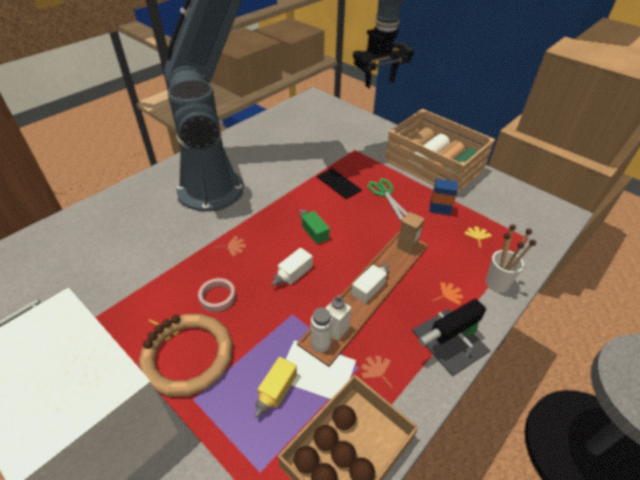

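View pics/top.png

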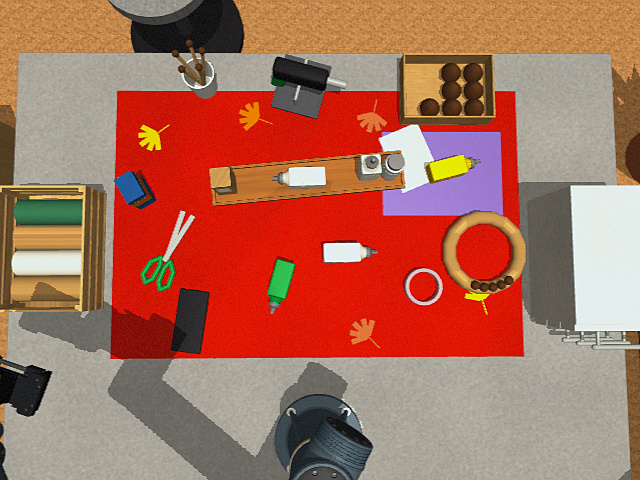

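Could be taken for the bottles (top picture): white in the lane (305,177), white on the table (345,251), standing white bottle (371,165), green look-alike (281,283), yellow look-alike (450,168). I choose the white one in the lane as bottle_a and the white one on the table as bottle_b. Next I measure them and check with a close crop.

```bash
cat > m.py <<'E'
from h import *
np.set_printoptions(precision=3,suppress=True)
im,_=viewer.capture("top"); cv2.imwrite("pics/crop.png",cv2.resize(im[145:290,200:440],None,fx=3,fy=3,interpolation=cv2.INTER_CUBIC))
for c in ("top","scene"):
    im,d=viewer.capture(c)
    for t,lo in (("bottle_a",.3),("lane",.3)):
        for r in models.outline_of(c,t)[:5]:
            m=cv2.erode(r["mask"].astype(np.uint8),np.ones((3,3)))>0
            P=pts(c,d,r["mask"]); 
            if len(P)<30: continue
            q=pts(c,d,m); z=np.percentile(q[:,2],[5,50,90]) if len(q) else 0
            rect=cv2.minAreaRect((P[(P[:,2]>np.median(P[:,2])-.012)&(P[:,2]<.07),:2]*1000).astype(np.float32))
            v,u=np.nonzero(r["mask"]); w,V=np.linalg.eigh(np.cov(P[:,:2].T)); a=V[:,1]
            print(c,t,round(r["p"],2),"pix",int(u.mean()),int(v.mean()),"col",im[v,u].mean(0).round(),"z",z,"mean",P.mean(0),"rect",np.round(rect[0]),np.round(rect[1]),round(rect[2],1),"pca",np.degrees(np.arctan2(a[1],a[0])).round(1))
E
python3 m.py
```

```text
top bottle_a 0.74 pix 280 282 col [ 75. 176.  46.] z [0.034 0.045 0.048] mean [0.371 0.087 0.043] rect [367.  89.] [ 45. 112.] 72.9 pca 163.5
top bottle_a 0.7 pix 303 177 col [209. 214. 208.] z [0.038 0.05  0.053] mean [0.621 0.031 0.047] rect [623.  37.] [113.  46.] 89.7 pca 90.3
top bottle_a 0.68 pix 345 252 col [215. 217. 214.] z [0.032 0.045 0.048] mean [ 0.442 -0.069  0.042] rect [443. -73.] [ 46. 114.] 1.8 pca 91.8
top bottle_a 0.57 pix 449 167 col [ 12. 195. 200.] z [0.029 0.045 0.049] mean [ 0.645 -0.321  0.041] rect [ 650. -332.] [ 47. 120.] 15.1 pca 104.7
top bottle_a 0.48 pix 190 320 col [40. 39. 45.] z [0.004 0.008 0.011] mean [0.28  0.305 0.008] rect [279. 307.] [ 76. 152.] 81.7 pca 171.8
top lane 0.65 pix 302 180 col [ 47. 111. 182.] z [0.    0.005 0.011] mean [0.622 0.034 0.006] rect [629.  22.] [ 97. 474.] 5.3 pca 95.2
top lane 0.42 pix 484 251 col [ 67. 125. 170.] z [0.023 0.03  0.041] mean [ 0.443 -0.403  0.029] rect [ 443. -406.] [201. 199.] 89.3 pca 122.3
scene bottle_a 0.98 pix 313 225 col [ 60. 110.  67.] z [0.016 0.046 0.05 ] mean [0.383 0.081 0.037] rect [370.  90.] [ 47. 116.] 73.9 pca 166.6
scene bottle_a 0.78 pix 274 384 col [ 90. 178. 194.] z [0.025 0.047 0.049] mean [ 0.655 -0.327  0.041] rect [ 652. -331.] [ 47. 124.] 13.4 pca 102.2
scene bottle_a 0.71 pix 369 282 col [171. 186. 188.] z [0.024 0.052 0.055] mean [0.63  0.022 0.044] rect [625.  37.] [ 46. 112.] 2.5 pca 91.4
scene bottle_a 0.63 pix 293 266 col [164. 178. 185.] z [0.017 0.045 0.049] mean [ 0.45  -0.069  0.037] rect [444. -73.] [ 47. 121.] 2.5 pca 90.1
scene lane 0.55 pix 367 297 col [ 65.  97. 147.] z [0.005 0.008 0.014] mean [0.64  0.013 0.009] rect [626.  23.] [ 99. 473.] 5.5 pca 96.8
```

View pics/crop.png

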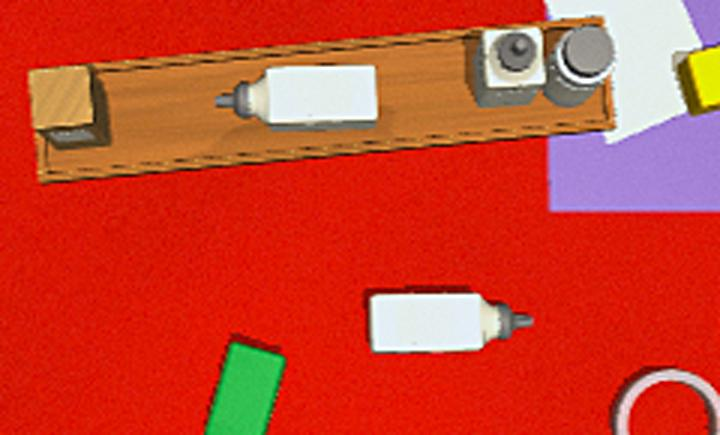

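The crop shows bottle_a (crop 320,97) lying in the lane with its nozzle left (+y), and bottle_b (crop 430,322) on the table with its nozzle right (-y). Both are white, so the choice holds. I'll pick each with the tool leaning 40° towards its underside and swing 90° about the closing axis.

```bash
cat > calc.py <<'E'
import sys,json
from h import *
from scipy.spatial.transform import Rotation as Ro
np.set_printoptions(precision=3,suppress=True)
def R(psi,tau):
    c,s=np.cos(np.radians(psi)),np.sin(np.radians(psi)); y=np.array([c,s,0]); z=np.array([0,0,-1.])
    return np.c_[np.cross(y,z),y,z]@Ro.from_euler('y',tau,degrees=True).as_matrix()
# args: gx,gy,gz,psi,tau[,back]  grasp point, back-off along tool z
st=bot.read_state(); R0=np.array(st["tcp_rot"]); p0=np.array(st["position"])
print("t",st["time_s"],"tcp",p0,"grasp",p0-.008*R0[:,2],"q",np.array(st["joint_positions"]).round(0),"open",round(st["opening"],3),"gf",round(st["grasp_force"],1),"F",np.array(st["force"]).round(1))
for a in sys.argv[1:]:
    v=[float(k) for k in a.split(",")]; b=v[5] if len(v)>5 else 0
    Rt=R(v[3],v[4]); p=np.array(v[:3])+(.008-b)*Rt[:,2]
    print(a,"->",(R0.T@(p-p0)).round(4),Ro.from_matrix(R0.T@Rt).as_rotvec(degrees=True).round(1))
E
python3 calc.py .624,.04,.2,1,0 .624,.027,.038,1,-40,.12
```

```text
t 0.95 tcp [0.204 0.591 0.211] grasp [0.204 0.591 0.219] q [ 61.  30.  82.  -0.  68. -10.] open 1.003 gf 0.0 F [ 0.  -0.5  0.3]
.624,.04,.2,1,0 -> [-0.577 -0.383  0.019] [ 0.  -0.  69.9]
.624,.027,.038,1,-40,.12 -> [-0.556 -0.328  0.087] [ 24.4 -34.8  66.9]
```

```bash
python3 -m jog '[[1,-0.06,-0.04,0,0,0,7],[1,-0.12,-0.08,0,0,0,14],[1,-0.18,-0.12,0,0,0,21],[1,-0.24,-0.16,0,0,0,28],[1,-0.3,-0.2,0,0,0,35],[1,-0.36,-0.24,0,0,0,42],[1,-0.42,-0.28,0,0,0,49],[1,-0.48,-0.32,0,0,0,56],[1,-0.54,-0.36,0,0,0,63],[1,-0.577,-0.383,0.015,0,0,69.9],[1,-0.577,-0.383,0.019,0,0,69.9],[1,-0.577,-0.383,0.019,0,0,69.9]]'; python3 calc.py .624,.027,.038,1,-40,.12
```

```text
time_s: 2.45
position: [0.6268, 0.0362, 0.1907]
tcp_rot: [[-0.013, 1.0, 0.001], [1.0, 0.013, -0.001], [-0.001, 0.001, -1.0]]
force: [-0.6, 1.0, -0.4]
opening: 1.0
grasp_force: 0.0
t 2.45 tcp [0.627 0.036 0.191] grasp [0.627 0.036 0.199] q [-7. 32. 83. -0. 65. -8.] open 1.0 gf 0.0 F [-0.6  1.  -0.4]
.624,.027,.038,1,-40,.12 -> [ 0.063 -0.003  0.067] [ -0.  -39.9  -0.3]
```

```bash
python3 -m jog '[[1,0.016,-0.001,0.017,0,-10,0],[1,0.032,-0.002,0.034,0,-20,0],[1,0.048,-0.003,0.05,0,-30,0],[1,0.063,-0.003,0.067,0,-40,0],[1,0.063,-0.003,0.067,0,-40,0],[1,0.063,-0.003,0.067,0,-40,0]]'; python3 calc.py .624,.027,.038,1,-40,.04 .624,.027,.038,1,-40
python3 - <<'E'
from h import *
im,d=viewer.capture("wrist"); cv2.imwrite("pics/w1.png",im)
for t in ["bottle_a"]:
    for r in models.tip_of("wrist",t)[:4]: print(r["p"],np.round(r["xyz"],3))
E
```

```text
time_s: 3.2
position: [0.6201, 0.1036, 0.1251]
tcp_rot: [[-0.015, 1.0, 0.012], [0.766, 0.019, -0.642], [-0.642, -0.0, -0.766]]
force: [0.2, -0.4, -0.1]
opening: 1.001
grasp_force: 0.0
t 3.2 tcp [0.62  0.104 0.125] grasp [0.62  0.109 0.131] q [ 17.  46.  79. -40.  73.  34.] open 1.001 gf 0.0 F [ 0.2 -0.4 -0.1]
.624,.027,.038,1,-40,.04 -> [-0.003  0.003  0.084] [ 0.1 -0.   0.1]
.624,.027,.038,1,-40 -> [-0.003  0.003  0.124] [ 0.1 -0.   0.1]
0.91 [ 0.442 -0.012  0.026]
0.83 [0.423 0.074 0.024]
0.61 [ 0.626 -0.019  0.028]
0.45 [ 0.634 -0.275  0.024]
```

View pics/w1.png

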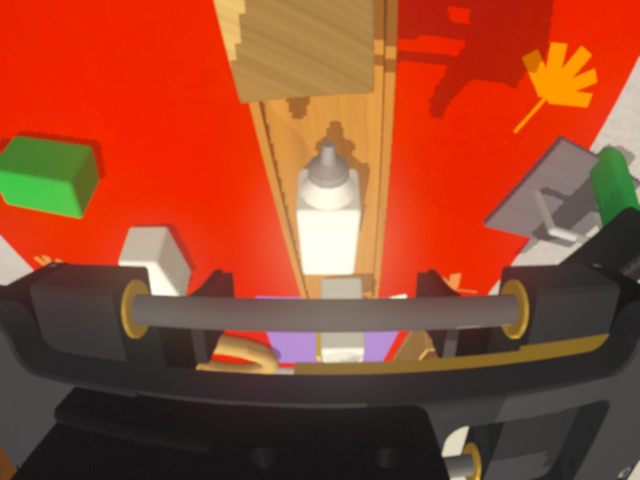

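Wrist view: bottle_a is at (330,225), between the fingers and nozzle up-picture. The stand box (300,50) is well clear and bottle_b is at (155,260).

```bash
python3 -m jog '[[1,-0.001,0.001,0.03,0,0,0],[1,-0.003,0.003,0.06,0,0,0],[1,-0.003,0.003,0.084,0,0,0],[1,-0.003,0.003,0.098,0,0,0],[1,-0.003,0.003,0.11,0,0,0],[1,-0.003,0.003,0.118,0,0,0],[1,-0.003,0.003,0.124,0,0,0],[1,-0.003,0.003,0.124,0,0,0],[1,-0.003,0.003,0.124,0,0,0]]'; python3 calc.py .624,.027,.038,1,-40
```

```text
time_s: 4.42
position: [0.625, 0.0216, 0.0318]
tcp_rot: [[-0.014, 1.0, 0.012], [0.766, 0.019, -0.643], [-0.643, 0.001, -0.766]]
force: [0.1, 0.4, -0.0]
opening: 0.998
grasp_force: 0.0
t 4.425 tcp [0.625 0.022 0.032] grasp [0.625 0.027 0.038] q [ 10.  52.  84. -46.  61.  39.] open 0.998 gf 0.0 F [ 0.1  0.4 -0. ]
.624,.027,.038,1,-40 -> [ 0.    -0.001 -0.   ] [ 0.1 -0.   0. ]
```

```bash
python3 -m jog '[[0.6,0,0,0,0,0,0],[0.5,0,0,0,0,0,0],[0.4,0,0,0,0,0,0],[0.3,0,0,0,0,0,0],[0.3,0,0,0,0,0,0],[0.3,0,0,0,0,0,0],[0.3,0,0,0,0,0,0],[0.3,0,0,0,0,0,0]]'; python3 calc.py .624,.027,.06,1,-40 .617,.10,.2,1,-40  .617,.10,.2,5.4,50
```

```text
time_s: 5.42
position: [0.6246, 0.0212, 0.0316]
tcp_rot: [[-0.014, 1.0, 0.011], [0.766, 0.018, -0.643], [-0.643, -0.0, -0.766]]
force: [-0.6, -0.1, 1.4]
opening: 0.524
grasp_force: 30.0
t 5.425 tcp [0.625 0.021 0.032] grasp [0.625 0.026 0.038] q [ 10.  52.  84. -46.  61.  39.] open 0.524 gf 30.0 F [-0.6 -0.1  1.4]
.624,.027,.06,1,-40 -> [-0.014 -0.001 -0.018] [0. 0. 0.]
.617,.10,.2,1,-40 -> [-0.048 -0.006 -0.172] [0. 0. 0.]
.617,.10,.2,5.4,50 -> [-0.04  -0.007 -0.18 ] [ 0.4 90.  -4.8]
```

```bash
python3 -m jog '[[0.3,-0.007,0,-0.008,0,0,0],[0.3,-0.014,-0.001,-0.018,0,0,0],[0.3,-0.02,-0.002,-0.04,0,0,0],[0.3,-0.027,-0.003,-0.075,0,0,0],[0.3,-0.034,-0.004,-0.11,0,0,0],[0.3,-0.041,-0.005,-0.145,0,0,0],[0.3,-0.048,-0.006,-0.172,0,0,0],[0.3,-0.048,-0.006,-0.172,0,0,0]]'; python3 calc.py .617,.10,.2,3,5  .617,.115,.2,5.4,50
```

```text
time_s: 6.42
position: [0.6188, 0.0969, 0.1977]
tcp_rot: [[-0.011, 1.0, 0.018], [0.767, 0.02, -0.641], [-0.641, 0.007, -0.767]]
force: [0.9, 0.4, -2.6]
opening: 0.523
grasp_force: 30.0
t 6.425 tcp [0.619 0.097 0.198] grasp [0.619 0.102 0.204] q [ 17.  40.  77. -39.  78.  30.] open 0.523 gf 30.0 F [ 0.9  0.4 -2.6]
.617,.10,.2,3,5 -> [ 0.007 -0.002  0.002] [-0.2 44.9 -1.9]
.617,.115,.2,5.4,50 -> [ 0.02  -0.002 -0.013] [ 0.8 89.8 -4.7]
```

```bash
python3 -m jog '[[0.3,0.002,0,0,0,9,0],[0.3,0.004,0,0,0,18,-1],[0.3,0.006,-0.001,0,0,27,-1],[0.3,0.007,-0.002,0.001,0,36,-2],[0.3,0.008,-0.002,0.001,0,45,-2],[0.3,0.01,-0.002,-0.002,0,54,-3],[0.3,0.013,-0.002,-0.005,0,63,-3],[0.3,0.015,-0.002,-0.008,0,72,-4],[0.3,0.018,-0.002,-0.011,0,81,-4],[0.3,0.02,-0.002,-0.013,0.8,89.8,-4.7],[0.3,0.02,-0.002,-0.013,0.8,89.8,-4.7],[0.3,0.02,-0.002,-0.013,0.8,89.8,-4.7]]'; python3 calc.py .617,.127,.1,5.4,50
python3 - <<'E'
from h import *
for c in("scene","top"):
    im,d=viewer.capture(c); cv2.imwrite(f"pics/{c}2.png",im[120:420,180:560])
E
```

```text
time_s: 7.92
position: [0.6145, 0.1185, 0.191]
tcp_rot: [[-0.055, 0.996, -0.075], [0.644, 0.093, 0.759], [0.763, -0.007, -0.646]]
force: [-0.1, -0.3, -2.4]
opening: 0.526
grasp_force: 30.0
t 7.925 tcp [0.615 0.119 0.191] grasp [0.615 0.112 0.196] q [-21.  41.  84.  43.  84. -42.] open 0.526 gf 30.0 F [-0.1 -0.3 -2.4]
.617,.127,.1,5.4,50 -> [-0.064  0.004  0.073] [-0.2  0.3 -0.4]
```

View pics/scene2.png

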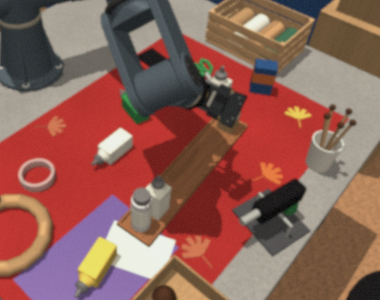

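The scene view shows bottle_a upright in the gripper (215,80 in the crop) above the lane's far part; the rest is undisturbed. Next I lower it.

```bash
python3 calc.py .617,.122,.06,5.4,50; python3 -m jog '[[0.3,-0.011,0.001,0.013,0,0,0],[0.3,-0.022,0.002,0.026,0,0,0],[0.3,-0.033,0.003,0.038,0,0,0],[0.3,-0.044,0.004,0.05,0,0,0],[0.3,-0.055,0.004,0.062,0,0,0],[0.3,-0.064,0.004,0.073,0,0,0],[0.3,-0.064,0.004,0.073,0,0,0]]';  python3 calc.py .617,.122,.06,5.4,50 .617,.122,.056,5.4,50
```

```text
t 8.025 tcp [0.615 0.119 0.192] grasp [0.615 0.113 0.197] q [-21.  41.  84.  43.  84. -42.] open 0.524 gf 30.0 F [ 0.  -0.5 -1.3]
.617,.122,.06,5.4,50 -> [-0.099  0.003  0.095] [-0.2  0.3 -0.2]
time_s: 8.9
position: [0.6161, 0.1337, 0.094]
tcp_rot: [[-0.053, 0.996, -0.077], [0.642, 0.093, 0.761], [0.765, -0.009, -0.644]]
force: [-0.6, 0.3, -2.0]
opening: 0.526
grasp_force: 30.0
t 8.9 tcp [0.616 0.134 0.094] grasp [0.617 0.128 0.099] q [-19.  49.  86.  45.  77. -49.] open 0.526 gf 30.0 F [-0.6  0.3 -2. ]
.617,.122,.06,5.4,50 -> [-0.034  0.     0.021] [-0.3  0.1 -0.4]
.617,.122,.056,5.4,50 -> [-0.037  0.     0.023] [-0.3  0.1 -0.4]
```

```bash
python3 -m jog '[[0.3,-0.009,0,0.006,0,0,0],[0.3,-0.018,0,0.012,0,0,0],[0.3,-0.027,0,0.017,0,0,0],[0.3,-0.034,0,0.021,0,0,0],[0.3,-0.036,0,0.023,0,0,0],[0.3,-0.037,0,0.0235,0,0,0],[0.3,-0.037,0,0.0235,0,0,0],[0.3,-0.037,0,0.0235,0,0,0]]';  python3 calc.py
python3 - <<'E'
from h import *
np.set_printoptions(precision=3,suppress=True)
for c in("scene","top"):
    im,d=viewer.capture(c)
    for r in models.outline_of(c,"bottle_a"):
        P=pts(c,d,r["mask"])
        if len(P) and P[:,2].max()>.1: print(c,r["p"],np.median(P,0),np.percentile(P[:,2],[0,2,98,100]),"tip",P[P[:,2]>np.percentile(P[:,2],97)].mean(0))
E
```

```text
time_s: 9.9
position: [0.6174, 0.1275, 0.0522]
tcp_rot: [[-0.055, 0.996, -0.074], [0.642, 0.093, 0.761], [0.764, -0.006, -0.645]]
force: [-0.2, -0.1, -2.3]
opening: 0.528
grasp_force: 30.0
t 9.9 tcp [0.617 0.127 0.052] grasp [0.618 0.121 0.057] q [-20.  53.  86.  46.  74. -52.] open 0.528 gf 30.0 F [-0.2 -0.1 -2.3]
scene 0.84 [ 0.452 -0.073  0.045] [-0.001  0.006  0.051  0.272] tip [ 0.466 -0.075  0.085]
scene 0.76 [0.62  0.124 0.109] [-0.001  0.014  0.143  0.146] tip [0.617 0.131 0.144]
```

```bash
python3 -m jog '[[0.3,-0.0015,0,0.0013,0,0,0],[0.3,-0.003,0,0.0026,0,0,0],[0.3,-0.0038,0,0.0032,0,0,0],[0.3,-0.0038,0,0.0032,0,0,0]]'; python3 -m jog '[[0.3,-0.0008,0,0.0006,0,0,0],[0.3,-0.0008,0,0.0006,0,0,0]]';  python3 -m jog '[[0.3,-0.0008,0,0.0006,0,0,0],[0.3,-0.0008,0,0.0006,0,0,0]]' | grep -E 'pos|force'
```

```text
time_s: 10.6
position: [0.6171, 0.1274, 0.0467]
tcp_rot: [[-0.055, 0.996, -0.075], [0.642, 0.093, 0.761], [0.765, -0.007, -0.645]]
force: [0.2, 0.3, -0.8]
opening: 0.527
grasp_force: 30.0
time_s: 10.85
position: [0.6172, 0.1274, 0.0458]
tcp_rot: [[-0.055, 0.996, -0.075], [0.642, 0.093, 0.761], [0.764, -0.006, -0.645]]
force: [0.2, 0.6, -2.7]
opening: 0.525
grasp_force: 30.0
position: [0.6172, 0.1273, 0.0448]
force: [0.8, -0.4, -2.2]
grasp_force: 30.0
```

```bash
for k in 1 ; do python3 -m jog '[[0.3,-0.0008,0,0.0006,0,0,0],[0.3,-0.0008,0,0.0006,0,0,0]]' | grep -E 'pos|force'; python3 -m jog '[[0.3,-0.0008,0,0.0006,0,0,0],[0.3,-0.0008,0,0.0006,0,0,0]]' | grep -E 'pos|force';python3 -m jog '[[0.3,-0.0008,0,0.0006,0,0,0],[0.3,-0.0008,0,0.0006,0,0,0]]' | grep -E 'pos|force'; done
```

```text
position: [0.6173, 0.1272, 0.0446]
force: [-1.0, -2.1, 2.2]
grasp_force: 30.0
position: [0.6173, 0.1272, 0.0446]
force: [-1.8, -4.0, 7.1]
grasp_force: 30.0
position: [0.6173, 0.1272, 0.0446]
force: [-2.4, -4.6, 9.8]
grasp_force: 30.0
```

Contact with the floor at grasp height 50 mm. Ease off the press, open, back out.

```bash
python3 -m jog '[[0.3,0.0015,0,-0.0012,0,0,0],[0.3,0.0015,0,-0.0012,0,0,0],[0.55,0.0015,0,-0.0012,0,0,0],[0.58,0.0015,0,-0.0012,0,0,0],[0.65,0.0015,0,-0.0012,0,0,0],[0.8,0.0015,0,-0.0012,0,0,0],[0.9,0.0015,0,-0.0012,0,0,0],[0.9,0.0015,0,-0.0012,0,0,0]]' | grep -E 'pos|force|open'; python3 -m jog '[[0.9,0.001,0,-0.01,0,0,0],[0.9,0.001,0,-0.03,0,0,0],[0.9,0.001,0,-0.06,0,0,0],[1,0.001,0,-0.1,0,0,0],[1,0.001,0,-0.15,0,0,0],[1,0.001,0,-0.19,0,0,0],[1,0.001,0,-0.19,0,0,0]]'
python3 - <<'E'
from h import *
np.set_printoptions(precision=3,suppress=True)
for c in("scene","top"):
    im,d=viewer.capture(c); cv2.imwrite(f"pics/{c}3.png",im[120:420,180:560])
    for r in models.tip_of(c,"bottle_a"): print(c,round(r["p"],2),np.array(r["xyz"]))
    for r in models.outline_of(c,"bottle_a"):
        P=pts(c,d,r["mask"])
        if len(P) and P[:,2].max()>.1: print(c,r["p"],np.median(P,0),"tip",P[P[:,2]>np.percentile(P[:,2],97)].mean(0))
E
python3 calc.py .5,-.1,.25,1.5,0 .4435,-.062,.03,1.5,40,.12
```

```text
position: [0.6173, 0.1272, 0.0438]
force: [0.2, 1.2, 0.0]
opening: 0.866
grasp_force: 0.0
time_s: 13.72
position: [0.6336, -0.0211, 0.1699]
tcp_rot: [[-0.057, 0.996, -0.067], [0.646, 0.088, 0.758], [0.761, 0.0, -0.648]]
force: [-0.5, -0.2, -0.3]
opening: 1.0
grasp_force: 0.0
scene 0.83 [ 0.631 -0.271  0.022]
scene 0.57 [0.616 0.132 0.002]
scene 0.79 [0.627 0.119 0.092] tip [0.618 0.129 0.134]
scene 0.36 [ 0.654 -0.027  0.008] tip [ 0.669 -0.02   0.072]
top 0.92 [0.609 0.124 0.093] tip [0.616 0.128 0.134]
top 0.42 [0.604 0.216 0.107] tip [0.602 0.22  0.114]
t 14.025 tcp [ 0.63  -0.015  0.166] grasp [ 0.631 -0.021  0.171] q [-31.  47.  76.  38.  92. -47.] open 0.998 gf 0.0 F [ 0.1 -0.8  0.2]
.5,-.1,.25,1.5,0 -> [ 0.011 -0.139 -0.103] [ -2.2 -49.9   3.4]
.4435,-.062,.03,1.5,40,.12 -> [-0.105 -0.195 -0.044] [-3.1 -9.9  2.4]
```

View pics/scene3.png

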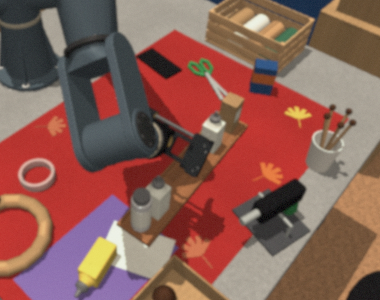

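Bottle_a stands upright at its spot (crop 213,130; tip measured at 0.134 m), its neighbours untouched. Now bottle_b.

```bash
python3 calc.py .54,-.06,.2,1.5,45 .4435,-.058,.031,1.5,40,.12
```

```text
t 14.025 tcp [ 0.63  -0.015  0.166] grasp [ 0.631 -0.021  0.171] q [-31.  47.  76.  38.  92. -47.] open 0.998 gf 0.0 F [ 0.1 -0.8  0.2]
.54,-.06,.2,1.5,45 -> [ 0.001 -0.094 -0.041] [-3.2 -4.9  2.3]
.4435,-.058,.031,1.5,40,.12 -> [-0.101 -0.195 -0.041] [-3.1 -9.9  2.4]
```

```bash
python3 -m jog '[[1,0,-0.02,-0.02,-1,-1,1],[1,0.001,-0.05,-0.04,-2,-3,2],[1,0.001,-0.094,-0.041,-3,-5,2],[1,-0.03,-0.13,-0.041,-3,-7,2],[1,-0.06,-0.165,-0.041,-3,-9,2],[1,-0.1,-0.195,-0.041,-3,-10,2.4],[1,-0.101,-0.195,-0.041,-3,-10,2.4],[1,-0.101,-0.195,-0.041,-3,-10,2.4],[1,-0.101,-0.195,-0.041,-3,-10,2.4]]'; python3 calc.py .4435,-.058,.031,1.5,40,.03 .4435,-.058,.031,1.5,40
python3 - <<'E'
from h import *
im,d=viewer.capture("wrist"); cv2.imwrite("pics/w2.png",im)
for r in models.tip_of("wrist","bottle_b")[:4]: print(r["p"],np.round(r["xyz"],3))
E
```

```text
time_s: 15.15
position: [0.4466, -0.1301, 0.1179]
tcp_rot: [[-0.023, 1.0, -0.016], [0.768, 0.028, 0.64], [0.64, 0.002, -0.768]]
force: [-0.2, -0.7, 0.2]
opening: 0.998
grasp_force: 0.0
t 15.15 tcp [ 0.447 -0.13   0.118] grasp [ 0.447 -0.135  0.124] q [-48.  39.  99.  26.  76. -63.] open 0.998 gf 0.0 F [-0.2 -0.7  0.2]
.4435,-.058,.031,1.5,40,.03 -> [-0.    -0.001  0.091] [0.  0.2 0.1]
.4435,-.058,.031,1.5,40 -> [-0.    -0.001  0.121] [0.  0.2 0.1]
0.92 [0.617 0.13  0.004]
0.9 [ 0.438 -0.017  0.026]
0.77 [0.424 0.077 0.024]
```

View pics/w2.png

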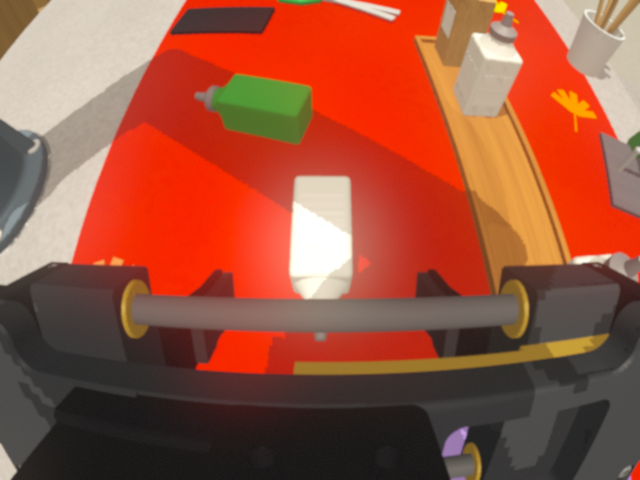

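The wrist view shows bottle_b (322,235) centred between the fingers, and bottle_a standing at (490,75). I descend and grip.

```bash
python3 -m jog '[[1,0,-0.001,0.03,0,0,0],[1,0,-0.001,0.06,0,0,0],[1,0,-0.001,0.085,0,0,0],[1,0,-0.001,0.1,0,0,0],[1,0,-0.001,0.112,0,0,0],[1,0,-0.001,0.121,0,0,0],[1,0,-0.001,0.121,0,0,0],[1,0,-0.001,0.121,0,0,0]]'|grep -E 'pos|force'; python3 -m jog '[[0.6,0,0,0,0,0,0],[0.5,0,0,0,0,0,0],[0.4,0,0,0,0,0,0],[0.3,0,0,0,0,0,0],[0.3,0,0,0,0,0,0],[0.3,0,0,0,0,0,0],[0.3,0,0,0,0,0,0],[0.3,0,0,0,0,0,0]]' |grep -E 'pos|force|open'; python3 calc.py .4435,-.058,.08,1.5,40 .53,-.055,.21,1.5,40
```

```text
position: [0.4433, -0.0539, 0.0248]
force: [-0.4, -0.2, 0.9]
grasp_force: 0.0
position: [0.4428, -0.0533, 0.0246]
force: [-0.2, 0.7, 0.4]
opening: 0.525
grasp_force: 30.0
t 17.25 tcp [ 0.443 -0.053  0.025] grasp [ 0.443 -0.058  0.031] q [-42.  48. 106.  32.  60. -69.] open 0.525 gf 30.0 F [-0.2  0.7  0.4]
.4435,-.058,.08,1.5,40 -> [ 0.032  0.001 -0.037] [0.  0.1 0.1]
.53,-.055,.21,1.5,40 -> [ 0.116  0.087 -0.137] [0.  0.1 0.1]
```

```bash
python3 -m jog '[[0.3,0.01,0,-0.012,0,0,0],[0.3,0.032,0.001,-0.037,0,0,0],[0.3,0.055,0.015,-0.065,0,0,0],[0.3,0.08,0.04,-0.095,0,0,0],[0.3,0.1,0.065,-0.12,0,0,0],[0.3,0.116,0.087,-0.137,0,0,0],[0.3,0.116,0.087,-0.137,0,0,0],[0.3,0.116,0.087,-0.137,0,0,0]]'|grep -E 'pos|force|open'; python3 calc.py .54,-.05,.21,3,-5 .555,-.05,.21,5.4,-50
```

```text
position: [0.5279, -0.0492, 0.2036]
force: [-0.6, 0.3, -1.8]
opening: 0.528
grasp_force: 30.0
t 18.25 tcp [ 0.528 -0.049  0.204] grasp [ 0.528 -0.054  0.21 ] q [-36.  33.  91.  31.  83. -49.] open 0.528 gf 30.0 F [-0.6  0.3 -1.8]
.54,-.05,.21,3,-5 -> [-0.002  0.012  0.   ] [  0.4 -44.9  -1.4]
.555,-.05,.21,5.4,-50 -> [-0.005  0.028 -0.006] [ -0.5 -89.9  -4.3]
```

```bash
python3 -m jog '[[0.3,0,0.003,0,0,-9,0],[0.3,0,0.006,0,0,-18,-1],[0.3,-0.001,0.009,0,0,-27,-1],[0.3,-0.002,0.012,0,0,-36,-1],[0.3,-0.002,0.014,0,0,-45,-2],[0.3,-0.003,0.016,-0.001,0,-54,-2],[0.3,-0.003,0.019,-0.002,0,-63,-3],[0.3,-0.004,0.022,-0.003,0,-72,-3],[0.3,-0.004,0.025,-0.005,0,-81,-4],[0.3,-0.005,0.028,-0.006,-0.5,-90,-4.3],[0.3,-0.005,0.028,-0.006,-0.5,-90,-4.3],[0.3,-0.005,0.028,-0.006,-0.5,-90,-4.3]]'|grep -E 'pos|force|open'; python3 calc.py .632,-.05,.21,5.4,-50 .632,-.05,.1,5.4,-50 .632,-.05,.058,5.4,-50
```

```text
position: [0.5569, -0.0574, 0.205]
force: [0.3, 0.3, -1.6]
opening: 0.525
grasp_force: 30.0
t 19.75 tcp [ 0.557 -0.057  0.205] grasp [ 0.556 -0.051  0.21 ] q [  8.  35.  97. -57.  66.  36.] open 0.525 gf 30.0 F [ 0.3  0.3 -1.6]
.632,-.05,.21,5.4,-50 -> [-0.004  0.075  0.004] [-0.   0.1 -0.1]
.632,-.05,.1,5.4,-50 -> [0.081 0.075 0.075] [-0.   0.1 -0.1]
.632,-.05,.058,5.4,-50 -> [0.113 0.075 0.102] [-0.   0.1 -0.1]
```

```bash
python3 calc.py .632,-.04,.1,5.4,-50; python3 -m jog '[[0.3,0,0.025,0,0,0,0],[0.3,0,0.05,0,0,0,0],[0.3,-0.004,0.073,0.001,0,0,0],[0.3,0.015,0.073,0.015,0,0,0],[0.3,0.035,0.073,0.032,0,0,0],[0.3,0.055,0.073,0.05,0,0,0],[0.3,0.074,0.074,0.067,0,0,0],[0.3,0.074,0.074,0.067,0,0,0],[0.3,0.074,0.074,0.067,0,0,0]]' |grep -E 'pos|force|open'; python3 calc.py .632,-.04,.06,5.4,-50 .632,-.04,.055,5.4,-50
python3 - <<'E'
from h import *
for c in("scene","top"):
    im,d=viewer.capture(c); cv2.imwrite(f"pics/{c}4.png",im[120:420,180:560])
    for r in models.outline_of(c,"bottle_a"):
        P=pts(c,d,r["mask"])
        if len(P) and P[:,2].max()>.1: print(c,r["p"],np.median(P,0),"tip",P[P[:,2]>np.percentile(P[:,2],97)].mean(0))
E
```

```text
t 19.75 tcp [ 0.557 -0.057  0.205] grasp [ 0.556 -0.051  0.21 ] q [  8.  35.  97. -57.  66.  36.] open 0.525 gf 30.0 F [ 0.3  0.3 -1.6]
.632,-.04,.1,5.4,-50 -> [0.087 0.076 0.068] [-0.   0.1 -0.1]
position: [0.6328, -0.0549, 0.1078]
force: [0.3, 0.5, -1.6]
opening: 0.525
grasp_force: 30.0
t 20.875 tcp [ 0.633 -0.055  0.108] grasp [ 0.632 -0.049  0.113] q [  7.  48.  88. -59.  64.  39.] open 0.525 gf 30.0 F [ 0.3  0.5 -1.6]
.632,-.04,.06,5.4,-50 -> [0.046 0.    0.027] [ 0.1  0.2 -0.3]
.632,-.04,.055,5.4,-50 -> [0.05 0.   0.03] [ 0.1  0.2 -0.3]
scene 0.69 [ 0.64277592 -0.07149436  0.13976062] tip [ 0.63392325 -0.0583056   0.19090944]
scene 0.61 [0.62920514 0.12264004 0.09528721] tip [0.68065786 0.02299288 0.15967323]
top 0.75 [0.59652414 0.13057373 0.09002463] tip [0.60492671 0.1291601  0.11587158]
top 0.62 [ 0.62608668 -0.05620799  0.1560246 ] tip [ 0.63149202 -0.05820817  0.19649775]
top 0.33 [0.28915519 0.3004395  0.00772594] tip [0.29357303 0.29282894 0.04640489]
```

View pics/scene4.png

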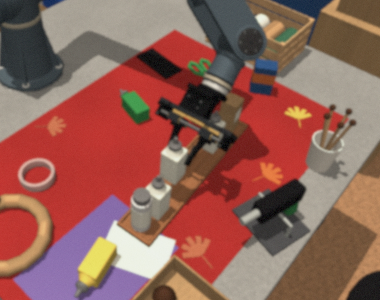

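Bottle_b is held upright (crop 173,160), between the standing pair and bottle_a, which stands clear of the gripper. I lower it until it touches.

```bash
python3 -m jog '[[0.3,0.012,0,0.007,0,0,0],[0.3,0.024,0,0.014,0,0,0],[0.3,0.036,0,0.021,0,0,0],[0.3,0.044,0,0.026,0,0,0],[0.3,0.047,0,0.028,0,0,0],[0.3,0.047,0,0.028,0,0,0],[0.3,0.047,0,0.028,0,0,0]]' |grep -E 'pos|force'; python3 -m jog '[[0.3,0.0015,0,0.0013,0,0,0],[0.3,0.003,0,0.0026,0,0,0],[0.3,0.003,0,0.0026,0,0,0]]' |grep -E 'pos|force'; python3 -m jog '[[0.3,0.0008,0,0.0006,0,0,0],[0.3,0.0008,0,0.0006,0,0,0]]' |grep -E 'pos|force'; python3 -m jog '[[0.3,0.0008,0,0.0006,0,0,0],[0.3,0.0008,0,0.0006,0,0,0]]' |grep -E 'pos|force'
```

```text
position: [0.6319, -0.0454, 0.0526]
force: [0.3, -1.0, -1.8]
grasp_force: 30.0
position: [0.6314, -0.0455, 0.0481]
force: [0.4, -0.5, -2.2]
grasp_force: 30.0
position: [0.6315, -0.0453, 0.0471]
force: [-0.0, -0.6, -2.0]
grasp_force: 30.0
position: [0.6315, -0.0453, 0.0461]
force: [-0.2, 0.4, -2.1]
grasp_force: 30.0
```

```bash
python3 -m jog '[[0.3,0.0008,0,0.0006,0,0,0],[0.3,0.0008,0,0.0006,0,0,0]]' |grep -E 'pos|force'; python3 -m jog '[[0.3,0.0008,0,0.0006,0,0,0],[0.3,0.0008,0,0.0006,0,0,0]]' |grep -E 'pos|force'; python3 -m jog '[[0.3,0.0008,0,0.0006,0,0,0],[0.3,0.0008,0,0.0006,0,0,0]]' |grep -E 'pos|force'
```

```text
position: [0.6316, -0.0453, 0.0457]
force: [-0.8, 0.6, 0.4]
grasp_force: 30.0
position: [0.6317, -0.0453, 0.0457]
force: [-1.8, 1.4, 5.9]
grasp_force: 30.0
position: [0.6317, -0.0453, 0.0457]
force: [-2.7, 4.5, 8.3]
grasp_force: 30.0
```

Contact. I ease off, open, and go straight up, since backing along the tool would pass close to bottle_a.

```bash
python3 -m jog '[[0.3,-0.0015,0,-0.0012,0,0,0],[0.3,-0.0015,0,-0.0012,0,0,0],[0.55,-0.0015,0,-0.0012,0,0,0],[0.58,-0.0015,0,-0.0012,0,0,0],[0.65,-0.0015,0,-0.0012,0,0,0],[0.8,-0.0015,0,-0.0012,0,0,0],[1,-0.0015,0,-0.0012,0,0,0],[1,-0.0015,0,-0.0012,0,0,0]]' | grep -E 'pos|force|open'; python3 -m jog '[[1,-0.008,0,-0.006,0,0,0],[1,-0.023,0,-0.019,0,0,0],[1,-0.046,0,-0.039,0,0,0],[1,-0.077,0,-0.064,0,0,0],[1,-0.107,0,-0.09,0,0,0],[1,-0.138,0,-0.116,0,0,0],[1,-0.153,0,-0.129,0,0,0],[1,-0.153,0,-0.129,0,0,0],[1,-0.153,0,-0.129,0,0,0]]'; python3 m.py >/dev/null
python3 - <<'E'
from h import *
np.set_printoptions(precision=3,suppress=True)
for c in("scene","top"):
    im,d=viewer.capture(c); cv2.imwrite(f"pics/{c}5.png",im[60:420,100:560])
    for t in ("bottle_a","stand_tin","stand_box"):
        for r in models.tip_of(c,t): print(c,t,round(r["p"],2),np.array(r["xyz"]))
    for r in models.outline_of(c,"bottle_a"):
        P=pts(c,d,r["mask"])
        if len(P) and P[:,2].max()>.1: print(c,r["p"],np.median(P,0),"tip",P[P[:,2]>np.percentile(P[:,2],97)].mean(0))
E
```

```text
position: [0.6316, -0.0452, 0.0451]
force: [0.5, 0.2, 0.4]
opening: 0.904
grasp_force: 0.0
time_s: 25.7
position: [0.6299, -0.0441, 0.2437]
tcp_rot: [[-0.06, 0.996, 0.072], [0.638, 0.094, -0.764], [-0.768, 0.001, -0.641]]
force: [-0.7, -0.3, 0.1]
opening: 0.997
grasp_force: 0.0
scene bottle_a 0.83 [ 0.629 -0.273  0.022]
scene bottle_a 0.8 [0.615 0.131 0.003]
scene bottle_a 0.7 [0.418 0.075 0.025]
scene bottle_a 0.61 [ 0.636 -0.043 -0.001]
scene stand_tin 0.89 [ 0.645 -0.179  0.005]
scene stand_box 0.75 [0.607 0.222 0.008]
scene 0.66 [ 0.644 -0.059  0.087] tip [ 0.633 -0.049  0.132]
scene 0.64 [0.627 0.112 0.072] tip [0.63  0.1   0.152]
top bottle_a 0.75 [ 0.633 -0.046  0.006]
top bottle_a 0.75 [ 0.634 -0.271  0.021]
top bottle_a 0.69 [0.616 0.134 0.008]
top stand_tin 0.85 [ 0.643 -0.17   0.004]
top 0.87 [0.601 0.129 0.091] tip [0.613 0.133 0.119]
top 0.71 [ 0.628 -0.05   0.094] tip [ 0.624 -0.049  0.155]
```

View pics/scene5.png

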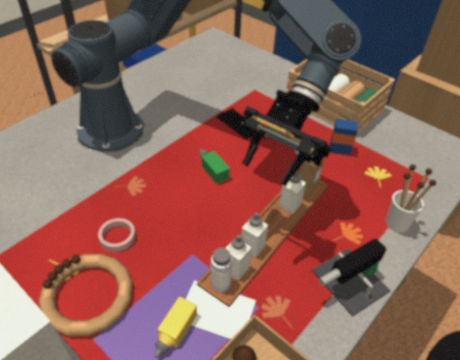

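Both bottles stand upright in the lane (crop 293,190 and 255,235); the standing items and bystanders have not moved, and the open gripper is clear above. Handing in.

```bash
python3 -c "
from rig import workorder; print(workorder.hand_in())"
```

```text
the job is handed in; nothing more can be done
None
```

Both fallen bottles now stand upright, nozzles up, in the empty stretch of the lane (lane y about +106 mm and −71 mm). In the last pictures nothing else had moved, and the job is handed in; no verdict came back.

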